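# Draw the failed boxcar out of the tunnel onto the cassette

## Robot

A 6-joint arm with a two-finger parallel gripper is mounted at the origin on the work surface. World frame = base frame: x ahead of the robot, y to its left, z up, the work surface at z = 0. Lengths are in mm, angles in degrees, forces in N, time in s.
With the tool pointing down it reaches from about 350 to 850 mm from the base axis. Payload 8.1 kg.
Tool frame: the origin (TCP) lies at the very end of the fingers, on their centre line; the grasp point (between the pads) lies 19 mm behind it; x points along the fingers, y is the direction in which the jaws open and shut, and the axes are right-handed (so a half turn about x gives the same grasp; the last joint's range is limited). The gripper opens to 85 mm and grips with 20 to 120 N. Pads are 22 mm wide; open, the fingers measure 114 mm over their backs; the gripper's body (76 mm by 85 mm) begins 54 mm behind the grasp point. The pads swing forward as they close: fully open they stand 13 mm farther back than shut.
Start: joints at [67.873, 7.471, 85.268, -0, 87.261, -4.893], TCP at [177.749, 573.071, 196.892] pointing down, gripper open.
Joint ranges: [-169.43, 169.43], [-51.17, 129.36], [1.28, 143.12], [-76.62, 256.62], [0, 156.53], [-152.29, 152.29]. Speed limits (degrees/s): [136.94, 136.94, 159.86, 180, 180, 180].

## Interface

Orientations are given as [roll, pitch, yaw] about the fixed x, y, z axes, in that order (R = Rz(yaw) Ry(pitch) Rx(roll)).
In Python, from bench import sensors, snapshot, r gives the robot as it stands. The module is installed in compiled form; this text tells all that it offers.
- The arm moves only by the tool drive_tool, never from a script. Its argument "moves" is one flat list of numbers, 6 for each row, row after row: the shift along the tool's x, y, z in cm, then the turn, a rotation vector about the tool's x, y, z in degrees. In form: [tx, ty, tz, wx, wy, wz, tx, ty, tz, wx, wy, wz, ...]. A call has 1 to 20 rows; each row shifts and turns the commanded pose from where the row before left it, along the tool's axes as they then stand; what a row does not reach is not made up. A row lasts 1/12 s, in which the tool goes at most 41.7 mm and 7.16 degrees, less where a joint would pass 70% of its speed; a pose out of reach is approached as far as the arm can. A call with a gripper value outside its range is refused whole. "hand" is the finger opening in cm, from 0 to 8.54, set as the call begins (left out, the last holds). The fingers move at their own pace and stop on an object; "grip_force" is the grip in N (left out, the last holds). Time passes only in rows, so rows that do not move let the fingers close. It gives the time, the measured TCP pose, the force and the opening at its end, in the units of the state.
- sensors.sense(): the state, without advancing time (a new reading comes with each control period).
- snapshot(name): name is "scene" or "top" or "wrist"; returns a dict with "image" (384x512x3 uint8, red, green, blue), "z_map" (384x512 float32, mm along the optical axis (not along the pixel's ray), 0 where there is no reading), "camera_matrix" (3x3 intrinsics, pixels), "eye" and "orientation" of the camera in the world; the wrist camera has in their place "mount" (4x4, takes a point from camera to tool coordinates, whose origin is the TCP and whose axes are the tool frame's). Camera axes: x right, y down, z forward; pixel columns grow to the right and rows downward; lengths in mm; the calibration is good to about 2 mm. A picture is of the moment at which its call begins: read the wrist's pose just before it.
- r.hand_in(): hands the job in, once; it reports no verdict.
The state is a dict: "time": time; "joint_pos": joint angles; "qd": joint speeds; "joint_efforts": joint torques, N m; "tool_pos": TCP position; "tcp_rot": TCP orientation; "ft_force": force on the tool from outside, world axes, zero at the start; "wrist_torque": the same for the moment, N m; "finger_gap": finger opening in mm.
Only numpy, scipy, OpenCV 4.12 (cv2) and the standard library are available. Lean on these libraries where they do the work, as an engineer would, in place of code of your own. Each camera call takes 0.05 s, during which the arm holds its last target.

## Task

A boxcar with seized wheels has stopped in the tunnel mouth: slide the yellow end stop fully back, draw the boxcar straight out along the rails, without lifting it, until all of it is on the aluminium-sided cassette, and let go. Then slide the end stop fully shut across the track again. Do not knock the mountain, tip the boxcar or disturb anything else.

Things in the scene. Friction and masses are not known exactly. Their poses are not given: they have to be found in the camera images.
- module: Model railway module, fixed on the bench: dark green box, grassed top 45 mm up, spanning x -110 to +190, y -150 to +110 mm. Origin at bench height on the track's centre line, in the plane of the tunnel's portal face. z up; x runs along the straight track INTO the tunnel, so the track comes out towards -x. Rail tops at z = 55 mm. The stop, cassette and tunnel below are given in these axes.
- cassette_mid (a point): Cassette: plywood strip 68 mm wide clamped to the module's end, carrying the rails on with no step (rail tops z = 55 mm) from x = -112 mm to a stop block at x = -322 mm, 12 mm higher than the rails. Aluminium sides at y = +-24.5 to 26.5 mm stand 6 mm above the rails. This point: track centre, rail height, x = -216 mm; a car centred here is wholly on it.
- mountain: Grey plaster mountain with the tunnel, fixed on the module, same origin and axes. The bore begins at x = 0 and runs to +x, 50 mm wide (y +-25), open up to z = 127 mm. Rock and trees behind x = 50 mm rise to about z = 290 mm. In front of the portal, within 55 mm of the track, only the boxcar and the end stop stand.
- deck_edge (a point): The upper line's deck roofs the tunnel mouth: a flat slab jutting 40 mm out from the portal face (x = -40 mm), underside z = 127, top 141, railing to 161 mm, over y -140 to +104 mm; small brackets below it at y = -110, -75 and +75 mm. This point: its lower front edge above the track.
- boxcar: Loose brown-red boxcar, about 130 g, 142 mm long (+7 mm coupler each end), 36 wide, 53 high. Origin on the rail tops under its middle; x lengthwise, z up. Its flat-sided shell spans x +-71, y +-18, z 11 to 50 mm above the rails. It stands on the rails with 62 to 78 mm of body out of the portal, 22 mm or more beyond the deck's edge. Its wheels do not turn: it slides on the rails, not guided by flanges.
- end_stop (a joint): End stop: a sliding bolt, yellow and black bar 10 mm square and 96 mm long, at right angles to the track at x = -100 mm of the module, z = 58 to 68 mm. Value in m: 0 = fully shut, its tip past the track at y = +24 mm; grows as the bolt slides towards the module's -y, away from the track; 0.066 = fully drawn back, tip at y = -42 mm. Friction 1.5 N, no spring. Fixed straps round it, tops at z = 72 mm.
- end_stop_knob (a point): Point on the axis of the bolt's red upright peg handle: a round peg, 12 mm in diameter, from z = 68 to 117 mm above the bench; the point is at z = 93 mm. In the module's axes it is at x = -100 mm and y = -64 mm when shut, -130 mm when drawn back; the straps are at y = -47 to -57 mm and -138 to -148 mm.
- tank_car: Bystander: white tank car 138 mm long, 33 mm wide, 48 mm high, on a dark foam pad 12 mm thick. Origin under its middle.
- line_hut: Bystander: cream lineside hut 58 x 44 x 45 mm, on the module. Origin under its middle.
- cleaning_block: Bystander: wooden track-cleaning block 60 x 28 x 18 mm, on the bench. Origin under its middle.
- screwdriver: Bystander: screwdriver 160 mm long with a yellow handle, on the bench.
- glue: Bystander: white glue bottle, 40 mm in diameter, 95 mm high, red cap, on the bench. Origin under its middle.
- mug: Bystander: blue mug, 82 mm in diameter, 92 mm high, on the bench. Origin under its middle.
- throttle: Bystander: dark hand-held throttle, 125 x 66 x 24 mm with a round knob to 36 mm, on the bench. Origin under its middle.
Not all that is in view belongs to the job. What is shaped like the boxcar but blue or purple is not meant.

How it is judged (in metres and radians):
On the way, in this order (a step that is already met when the one before it is completed fails the run):
1. the end stop is slid clear of the track (drawn back more than 55 mm) (value of joint end_stop above 0.055 m), for 0.1 s.
2. the boxcar is wholly on the cassette, upright on the rails, at rest, with the end stop still clear (x of boxcar in the frame of module between -0.246 and -0.18 m and y of boxcar in the frame of module between -0.012 and 0.012 m and z of boxcar in the frame of module between 0.049 and 0.061 m and angle between boxcar's own z axis and vertical below 0.1 rad and angle between the x axis of boxcar and the x axis of module, either way round below 0.12 rad and value of joint end_stop above 0.05 m and linear speed of boxcar below 0.02 m/s), for 0.2 s.
At the end, for the whole second after the job is handed in: Boxcar let go, at rest on the cassette: middle 180 to 246 mm out from the portal face, within 12 mm of the track centre, wheels within 6 mm of rail height, within 0.12 rad of the track direction, tilt under 0.1 rad. End stop shut, to within 8 mm (x of boxcar in the frame of module between -0.246 and -0.18 m and y of boxcar in the frame of module between -0.012 and 0.012 m and z of boxcar in the frame of module between 0.049 and 0.061 m and angle between boxcar's own z axis and vertical below 0.1 rad and angle between the x axis of boxcar and the x axis of module, either way round below 0.12 rad and value of joint end_stop below 0.008 m and linear speed of boxcar below 0.02 m/s); the robot touches nothing.
It fails at once if the boxcar is lifted more than 20 mm off the rails, or dropped from them, on the way (z of boxcar in the frame of module above 0.075 m or z of boxcar in the frame of module below 0.035 m).
It fails at once if the boxcar is tipped (more than 0.3 rad) (angle between boxcar's own z axis and vertical above 0.3 rad).
It fails at once if the robot or the boxcar knocks the mountain (over 10 N) (contact force between any of the arm, the fingers, boxcar and mountain above 10 N).
It fails at once if a bystander is disturbed (moved more than 30 mm) (distance of any of tank_car, line_hut, cleaning_block, screwdriver, glue, mug, throttle from where it was at the start of the episode above 0.03 m).
It also fails if it takes over 58 s, if anything falls off the work surface, if the arm or the gripper's body presses on something with over 40 N, if the wrist force passes 120 N, or if a joint passes its speed limit or range.

## Working session

There is one attempt and no reset: what is moved stays moved. The work goes in short steps, Python scripts to look and compute and a tool call to move; the robot and the scene stay as the last step left them, time stands still between calls to the robot, and variables do not carry over. Pictures are saved under pics/ and viewed, and the job is handed in when it is done.

Besides the shell and the picture viewer there is one more tool, called after "Request:" as name(argument=value, ...) on one line, values as JSON. drive_tool: Moves the arm, as the interface text tells. Its arguments: {"type":"object","properties":{"moves":{"type":"array","items":{"type":"number"}},"hand":{"type":"number"},"grip_force":{"type":"number"}},"required":["moves"]}

```bash
mkdir -p pics; cat > h.py <<'E'
import numpy as np, cv2
from bench import sensors, snapshot, r
def snap(n,fn):
    s=snapshot(n); cv2.imwrite('pics/'+fn+'.png',s['image'][:,:,::-1]); np.savez('/tmp/'+fn+'.npz',**s); return s
E
python3 - <<'E'
from h import *
print(sensors.sense())
for n in ['scene','top','wrist']:
    s=snap(n,n+'0'); print(n,s['camera_matrix'].tolist(),{k:np.array(s[k]).tolist() for k in s if k in('eye','orientation','mount')})
E
```

```text
{'time': 0.0, 'joint_pos': array([ 6.78721217e+01,  7.51428798e+00,  8.53302318e+01,  2.18256606e-04,
        8.72626568e+01, -4.89338776e+00]), 'qd': array([-0.03320358,  0.07988408, -0.06764107, -0.04228417,  0.00048287,
       -0.00747145]), 'joint_efforts': array([-8.42337286e-04, -5.69385445e+01, -5.00554597e+01, -3.01971077e-04,
        1.46097873e-02, -4.83468591e-05]), 'tool_pos': array([177.51360679, 572.48402912, 195.84392784]), 'tcp_rot': array([ -95.00992222,   89.89282321, -112.24442337]), 'ft_force': array([ 0.40421563, -0.29697005, -0.63244164]), 'wrist_torque': array([-0.01819068,  0.02449061, -0.02083739]), 'finger_gap': 85.51688186697537}
scene [[411.79664030608467, 0.0, 266.365948615281], [0.0, 411.79664030608467, 189.5098229826251], [0.0, 0.0, 1.0]] {'eye': [1187.076937592813, -815.5809031062993, 874.5978249315582], 'orientation': [-127.61249942879138, 0.9271198676396185, 38.82877943975266]}
top [[452.2771447113505, 0.0, 256.29431155180066], [0.0, 452.2771447113505, 196.36500271922833], [0.0, 0.0, 1.0]] {'eye': [211.0777695009598, -26.306126141224443, 1719.2484693640968], 'orientation': [-167.83102507135433, 0.27546819930671246, -94.07150893083785]}
wrist [[314.4451601658259, 0.0, 259.9229621866605], [0.0, 314.4451601658259, 192.64685126010863], [0.0, 0.0, 1.0]] {'mount': [[0.0009867041740704485, -0.2742057655044975, 0.9616705384792457, -176.96577181665748], [0.9999994946503056, 0.0004558260621341498, -0.0008960590001001064, -0.5575550835767995], [-0.00019264995056557258, 0.96167093664449, 0.27420607670017627, -69.6771656267911], [0.0, 0.0, 0.0, 1.0]]}
```

View pics/scene0.png

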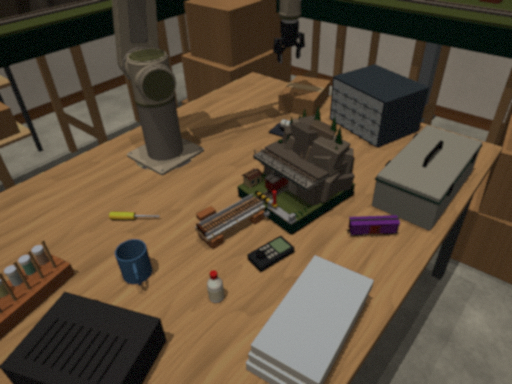

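View pics/top0.png

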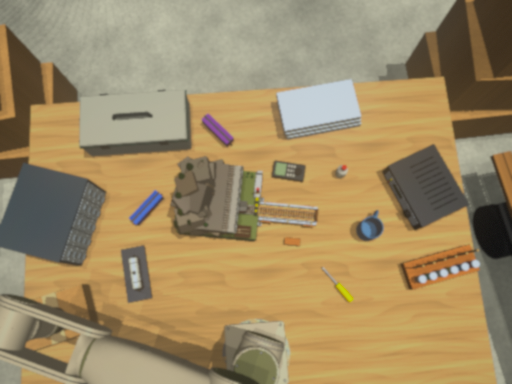

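View pics/wrist0.png

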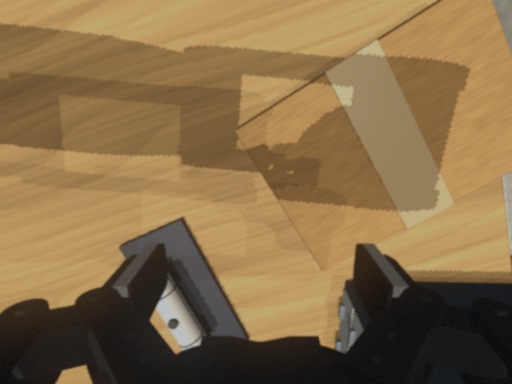

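```bash
cat >> h.py <<'E'
from scipy.spatial.transform import Rotation as Ro
def cam(s):
    K=np.array(s['camera_matrix'])
    if 'mount' in s:
        M=np.array(s['mount']); q=s['_q']
        Rt=Ro.from_euler('xyz',q['tcp_rot'],degrees=True).as_matrix()
        return K,Rt@M[:3,:3],Rt@M[:3,3]+q['tool_pos']
    return K,Ro.from_euler('xyz',np.array(s['orientation']),degrees=True).as_matrix(),np.array(s['eye'])
def proj(s,P):
    K,R,t=cam(s); p=(np.atleast_2d(P)-t)@R; p=p@K.T; return p[:,:2]/p[:,2:]
def ray(s,uv,z):
    K,R,t=cam(s); uv=np.atleast_2d(uv).astype(float); d=np.c_[uv,np.ones(len(uv))]@np.linalg.inv(K).T@R.T
    return t+d*((z-t[2])/d[:,2])[:,None]
def cloud(s):
    K,R,t=cam(s); z=s['z_map']; v,u=np.indices(z.shape)
    d=np.stack([u,v,np.ones_like(u)],-1)@np.linalg.inv(K).T
    return (d*z[...,None])@R.T+t
def load(fn): return dict(np.load('/tmp/'+fn+'.npz'))
def crop(s,x0,x1,y0,y1,k,fn):
    im=s['image'][y0:y1,x0:x1,::-1]; cv2.imwrite('pics/'+fn+'.png',cv2.resize(im,None,fx=k,fy=k,interpolation=cv2.INTER_CUBIC))
E
python3 - <<'E'
from h import *
s=load('top0'); crop(s,165,325,140,250,5,'topc')
C=cloud(s); print(C[300,200],C[205,290],C[220,318],C[190,250])
s=load('scene0'); crop(s,185,365,110,250,4,'scenec')
E
```

```text
[2.04411999e+02 1.91688766e+02 1.97246691e-01] [ 528.93747174 -168.08122323   47.46577438] [ 472.55963973 -275.10621574   -5.58661181] [598.39799432 -21.81625192  44.02926157]
```

View pics/topc.png

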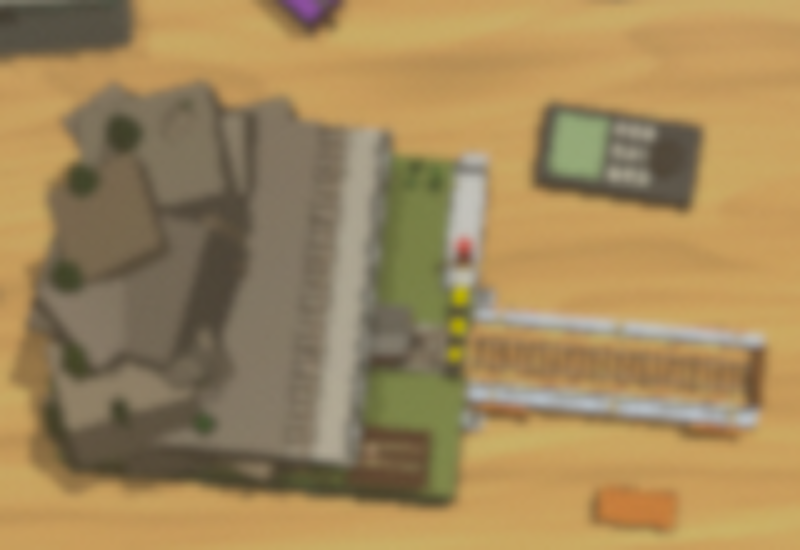

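View pics/scenec.png

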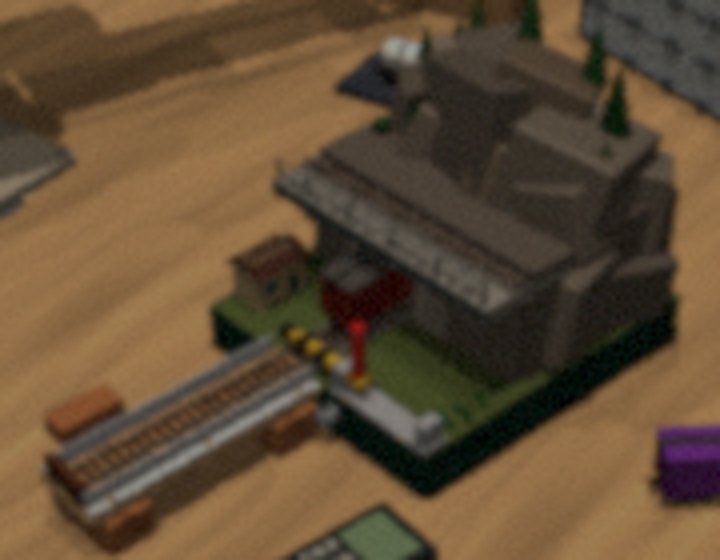

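```bash
python3 - <<'E'
from h import *
s=load('top0')
a=ray(s,[(165+765/5,140+380/5)],64)[0]; b=ray(s,[(165+470/5,140+352/5)],60)[0]
k=ray(s,[(165+463/5,140+242/5)],117)[0]
d=(b-a)[:2]; print(a,b,k,np.linalg.norm(d),np.degrees(np.arctan2(d[1],d[0])))
E
```

```text
[ 476.94059777 -266.56356234   64.        ] [514.43088103 -50.01387005  60.        ] [585.49169219 -49.99642233 117.        ] 219.77099573747145 80.1779946370029
```

```bash
cat >> h.py <<'E'
def Rmod(yaw): return Ro.from_euler('z',yaw,degrees=True).as_matrix()
def toolR(yaw,tilt):
    c,s=np.cos(np.radians(tilt)),np.sin(np.radians(tilt)); M=Rmod(yaw)
    return M@np.array([[s,0,c],[0,1,0],[-c,0,s]])
def plan(Pt,Rt,n,q=None):
    "rows: rotate evenly, translate linearly in world"
    q=q or sensors.sense(); R0=Ro.from_euler('xyz',q['tcp_rot'],degrees=True).as_matrix(); p0=q['tool_pos']
    w=Ro.from_matrix(R0.T@Rt).as_rotvec(degrees=True)
    print('rotvec',w.round(2),'|w|/7.16=',np.linalg.norm(w)/7.16,'world d',(Pt-p0).round(1),'dist/41.7',np.linalg.norm(Pt-p0)/41.7,'tool d(cm, pre-turn)',(R0.T@(Pt-p0)/10).round(3),'post-turn',(Rt.T@(Pt-p0)/10).round(3))
E
python3 - <<'E'
from h import *
q=sensors.sense(); R0=Ro.from_euler('xyz',q['tcp_rot'],degrees=True).as_matrix(); print(R0.round(3)); print(toolR(80.2,40).round(3))
O=np.array([532,51,0.]); Pt=O+Rmod(80.2)@np.array([-200,-30,230]); print(Pt)
plan(Pt,toolR(80.2,40),10)
E
```

```text
[[-0.001  0.296  0.955]
 [-0.001  0.955 -0.296]
 [-1.    -0.001 -0.   ]]
[[ 0.109 -0.985  0.13 ]
 [ 0.633  0.17   0.755]
 [-0.766  0.     0.643]]
[ 527.52033712 -151.18786467  230.        ]
rotvec [-93.02 -29.8   33.92] |w|/7.16= 14.4413016698144 world d [ 350.  -723.8   33.9] dist/41.7 19.2972077438419 tool d(cm, pre-turn) [ -3.315 -58.766  54.871] post-turn [-44.617 -46.806 -47.894]
```

Request:
drive_tool(moves=[-4, 0, 0, 0, 0, 0, -4, 0, 0, 0, 0, 0, -4, 0, 0, 0, 0, 0, -4, 0, 0, 0, 0, 0, -0.5, 0, 0, 0, 0, 0], hand=6)

```text
time: 0.57
tool_pos: [178.5, 574.8, 371.2]
tcp_rot: [85.0, 89.3, 67.8]
ft_force: [0.8, 0.1, 1.1]
finger_gap: 60.0
```

Request:
drive_tool(moves=[0, -2.9, 2.7, 0, 0, 0, 0, -2.9, 2.7, 0, 0, 0, 0, -2.9, 2.7, 0, 0, 0, 0, -2.9, 2.7, 0, 0, 0, 0, -2.9, 2.7, 0, 0, 0, 0, -2.9, 2.7, 0, 0, 0, 0, -2.9, 2.7, 0, 0, 0, 0, -2.9, 2.7, 0, 0, 0, 0, -2.9, 2.7, 0, 0, 0, 0, -2.9, 2.7, 0, 0, 0, 0, -2.9, 2.7, 0, 0, 0, 0, -2.9, 2.7, 0, 0, 0, 0, -2.9, 2.7, 0, 0, 0, 0, -2.9, 2.7, 0, 0, 0, 0, -2.9, 2.7, 0, 0, 0, 0, -2.9, 2.7, 0, 0, 0, 0, -2.9, 2.7, 0, 0, 0, 0, -2.9, 2.7, 0, 0, 0, 0, -2.9, 2.7, 0, 0, 0, 0, -2.9, 2.7, 0, 0, 0])

```text
time: 2.23
tool_pos: [522.0, -143.0, 361.4]
tcp_rot: [159.5, 90.0, 142.2]
ft_force: [0.3, -0.1, 0.8]
finger_gap: 59.8
```

```bash
python3 - <<'E'
from h import *
q=sensors.sense(); print(q['tool_pos'],q['tcp_rot'],q['joint_pos'])
O=np.array([532,51,0.]); Pt=O+Rmod(80.2)@np.array([-200,-30,230])
plan(Pt,toolR(80.2,40),10)
E
```

```text
[ 522.03182116 -142.95621077  361.40783666] [159.46269534  89.98503578 142.21001117] [-2.07460390e+01 -2.01929113e+00  7.80683271e+01  4.51968331e-03
  1.03965271e+02 -9.34922646e+01]
rotvec [-93.06 -29.73  33.85] |w|/7.16= 14.43972529350326 world d [   5.5   -8.2 -131.4] dist/41.7 3.160185938618933 tool d(cm, pre-turn) [13.141 -0.625  0.772] post-turn [ 9.605 -0.681 -8.997]
```

Request:
drive_tool(moves=[0, 0, 0, -6.2, -1.98, 2.26, 0, 0, 0, -6.2, -1.98, 2.26, 0, 0, 0, -6.2, -1.98, 2.26, 0, 0, 0, -6.2, -1.98, 2.26, 0, 0, 0, -6.2, -1.98, 2.26, 0, 0, 0, -6.2, -1.98, 2.26, 0, 0, 0, -6.2, -1.98, 2.26, 0, 0, 0, -6.2, -1.98, 2.26, 0, 0, 0, -6.2, -1.98, 2.26, 0, 0, 0, -6.2, -1.98, 2.26, 0, 0, 0, -6.2, -1.98, 2.26, 0, 0, 0, -6.2, -1.98, 2.26, 0, 0, 0, -6.2, -1.98, 2.26, 0, 0, 0, -6.2, -1.98, 2.26, 0, 0, 0, -6.2, -1.98, 2.26])

```text
time: 3.48
tool_pos: [627.5, 56.0, 499.1]
tcp_rot: [23.3, 55.5, 79.8]
ft_force: [1.3, -0.5, 0.6]
finger_gap: 60.1
```

Request:
drive_tool(moves=[2, 0, -2, 0, 0, 0, 2, 0, -2, 0, 0, 0, 2, 0, -2, 0, 0, 0, 1.5, -0.6, -1.2, 0, 0, 0, 0, 0, 0, 0, 0, 0, 0, 0, 0, 0, 0, 0])

```text
time: 3.98
tool_pos: [613.7, 73.6, 423.8]
tcp_rot: [28.0, 56.5, 80.7]
ft_force: [0.6, 0.4, 0.3]
finger_gap: 59.8
```

```bash
cat >> h.py <<'E'
def wsnap(fn):
    q=sensors.sense(); s=snapshot('wrist'); cv2.imwrite('pics/'+fn+'.png',s['image'][:,:,::-1]); 
    np.savez('/tmp/'+fn+'.npz',**s,qp=q['tool_pos'],qr=q['tcp_rot']); s['_q']=q; return s
def wload(fn):
    s=dict(np.load('/tmp/'+fn+'.npz')); s['_q']={'tool_pos':s['qp'],'tcp_rot':s['qr']}; return s
E
python3 - <<'E'
from h import *
s=wsnap('w1'); print(s['_q']['tool_pos'],s['_q']['tcp_rot'],s['_q']['joint_pos'],s['_q']['time'])
E
```

```text
[613.65098735  73.6067855  423.80986456] [28.01856997 56.49111677 80.72639879] [ -18.90686203    6.44022995   69.80027998   34.63675381  106.74118368
 -152.23378658] 3.9833
```

View pics/w1.png

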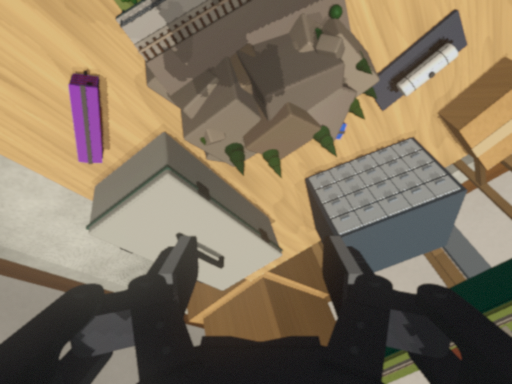

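```bash
cat >> h.py <<'E'
def toolRf(yaw,tilt): return toolR(yaw,tilt)@np.diag([1.,-1,-1])
E
python3 - <<'E'
from h import *
O=np.array([532,51,0.]); Pt=O+Rmod(80.2)@np.array([-200,-30,280])
plan(Pt,toolRf(80.2,40),10)
plan(Pt,toolRf(80.2,0),10)
E
```

```text
rotvec [152.26   1.89   8.71] |w|/7.16= 21.30238105883322 world d [ -86.5 -224.5 -145.2] dist/41.7 6.7395272469210195 tool d(cm, pre-turn) [ -0.898  -8.618 -26.735] post-turn [-4.043 -4.703 27.411]
rotvec [146.84 -11.03 -44.13] |w|/7.16= 21.4701365260406 world d [ -86.5 -224.5 -145.2] dist/41.7 6.7395272469210195 tool d(cm, pre-turn) [ -0.898  -8.618 -26.735] post-turn [14.523 -4.703 23.597]
```

Request:
drive_tool(moves=[0, 0, 0, 7, 0.09, 0.4, 0, 0, 0, 7, 0.09, 0.4, 0, 0, 0, 7, 0.09, 0.4, 0, 0, 0, 7, 0.09, 0.4, 0, 0, 0, 7, 0.09, 0.4, 0, 0, 0, 7, 0.09, 0.4, 0, 0, 0, 7, 0.09, 0.4, 0, 0, 0, 7, 0.09, 0.4, 0, 0, 0, 7, 0.09, 0.4, 0, 0, 0, 7, 0.09, 0.4, 0, 0, 0, 7, 0.09, 0.4, 0, 0, 0, 7, 0.09, 0.4, 0, 0, 0, 7, 0.09, 0.4, 0, 0, 0, 7, 0.09, 0.4, 0, 0, 0, 7, 0.09, 0.4, 0, 0, 0, 7, 0.09, 0.4, 0, 0, 0, 7, 0.09, 0.4, 0, 0, 0, 7, 0.09, 0.4, 0, 0, 0, 7, 0.09, 0.4, 0, 0, 0, 7, 0.09, 0.4])

```text
time: 5.7
tool_pos: [614.6, 72.7, 426.6]
tcp_rot: [168.7, 50.2, 81.1]
ft_force: [-0.8, -0.5, -0.8]
finger_gap: 60.2
```

```bash
python3 - <<'E'
from h import *
O=np.array([532,51,0.]); Pt=O+Rmod(80.2)@np.array([-200,-30,280])
q=sensors.sense(); print(q['tool_pos'],q['joint_pos'])
plan(Pt,toolRf(80.2,40),10)
E
```

```text
[614.55024902  72.73799698 426.6352374 ] [-22.20997222   7.08447423  71.49910203  40.6636341  107.23715421
 -14.11698422]
rotvec [11.99  0.19  0.59] |w|/7.16= 1.6771314455594033 world d [ -87.  -223.9 -146.6] dist/41.7 6.749604431806354 tool d(cm, pre-turn) [ -3.736 -10.407  25.883] post-turn [-3.903 -4.765 27.464]
```

Request:
drive_tool(moves=[0, 0, 0, 6, 0.1, 0.3, 0, 0, 0, 6, 0.1, 0.3, -0.5, -0.6, 3.4, 0, 0, 0, -0.5, -0.6, 3.4, 0, 0, 0, -0.5, -0.6, 3.4, 0, 0, 0, -0.5, -0.6, 3.4, 0, 0, 0, -0.5, -0.6, 3.4, 0, 0, 0, -0.5, -0.6, 3.4, 0, 0, 0, -0.5, -0.6, 3.4, 0, 0, 0, -0.5, -0.6, 3.6, 0, 0, 0, 0, 0, 0, 0, 0, 0])

```text
time: 6.62
tool_pos: [525.7, -155.8, 275.9]
tcp_rot: [-179.7, 50.0, 80.4]
ft_force: [1.3, -0.3, 0.2]
finger_gap: 59.9
```

```bash
python3 - <<'E'
from h import *
O=np.array([532,51,0.]); Pt=O+Rmod(80.2)@np.array([-200,-30,280])
q=sensors.sense(); print(q['tool_pos'],q['joint_pos'])
plan(Pt,toolRf(80.2,40),10)
s=wsnap('w2')
E
```

```text
[ 525.70631369 -155.80766102  275.86302838] [-44.90322595  12.88545794  80.72955521  33.68131781 108.82486419
 -30.34516583]
rotvec [-0.13 -0.03  0.13] |w|/7.16= 0.025614614959670448 world d [1.8 4.6 4.1] dist/41.7 0.15494600970530112 tool d(cm, pre-turn) [-0.004  0.099 -0.639] post-turn [-0.004  0.1   -0.638]
```

View pics/w2.png

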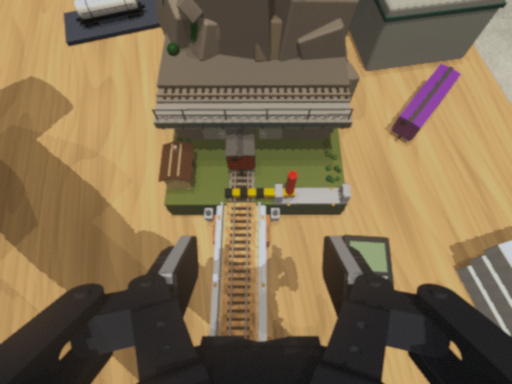

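```bash
python3 - <<'E'
from h import *
s=wload('w2'); crop(s,150,360,110,250,3.8,'w2c'); crop(s,200,310,180,345,3.6,'w2d')
E
```

```text
(no output)
```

View pics/w2c.png

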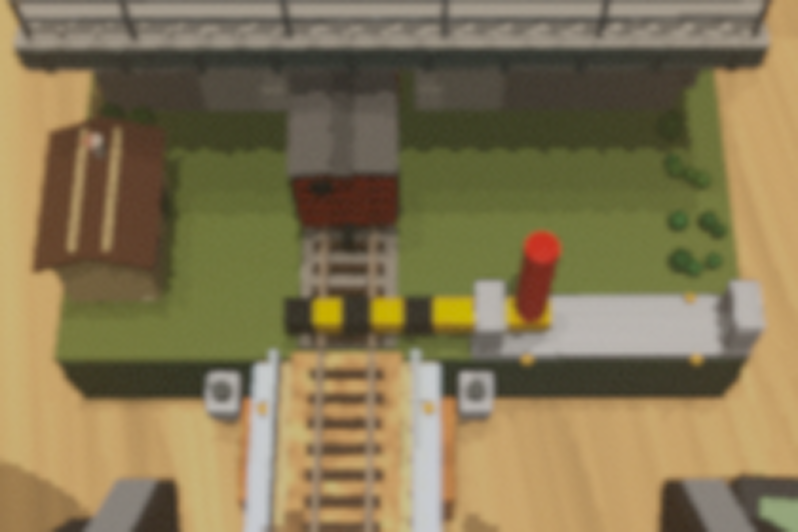

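View pics/w2d.png

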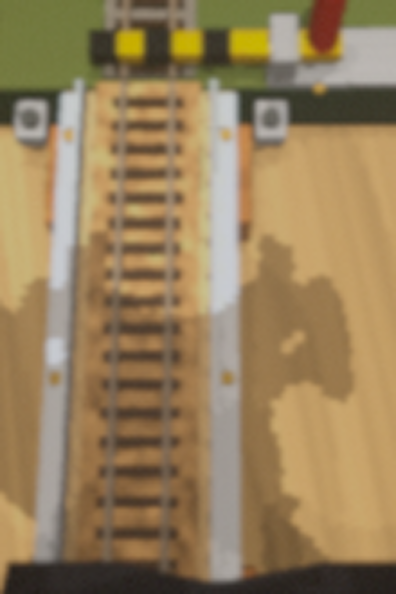

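```bash
python3 - <<'E'
from h import *
s=wload('w2')
c=lambda x,y:(150+(x+.5)/3.8-.5,110+(y+.5)/3.8-.5)
d=lambda x,y:(200+(x+.5)/3.6-.5,180+(y+.5)/3.6-.5)
print('rails',ray(s,[d(125,85),d(170,85),d(107,555),d(166,560)],55).round(1))
A=ray(s,[d(147.5,85),d(136.5,557)],55); v=A[0]-A[1]; yaw=np.degrees(np.arctan2(v[1],v[0])); print('yaw rails',yaw)
k=ray(s,[c(541,247)],117)[0]; print('knob',k)
t=ray(s,[c(285,311)],68)[0]; print('tip',t)
e=ray(s,[c(272,352),c(417,352)],61); print('alu ends',e)
w=e[0]-e[1]; print('yaw from ends',np.degrees(np.arctan2(w[1],w[0]))-90,np.linalg.norm(w))
w=t-k;print('yaw bar',np.degrees(np.arctan2(w[1],w[0]))-90,np.linalg.norm(w[:2]))
for nm,yw in(('a',yaw),):
    M=Rmod(yw)
    for n,p,m in(('knob',k,(-100,-64,117)),('tip',t,(-100,24,68)),('ends',e.mean(0),(-112,0,61))): print(n,'O=',p-M@np.array(m))
# mask knob
h=cv2.cvtColor(s['image'],cv2.COLOR_RGB2HSV); im=s['image'].astype(int)
C=cloud(s)
# car end face via depth
u,v=map(int,map(round,c(345,200))); print('face',C[v,u],C[v-3:v+4,u].round(0))
u,v=map(int,map(round,c(345,140))); print('roof',C[v,u])
print('face top corners z',ray(s,[c(292,178),c(398,178)],105), 'bottom',ray(s,[c(300,228),c(397,228)],66))
E
```

```text
rails [[ 507.5  -49.1   55. ]
 [ 524.5  -52.    55. ]
 [ 479.3 -210.5   55. ]
 [ 497.8 -215.3   55. ]]
yaw rails 80.39452894651306
knob [582.73771814 -49.78824775 117.        ]
tip [497.1855233 -35.1642492  68.       ]
alu ends [[490.265414   -47.06851426  61.        ]
 [541.31436084 -55.94911126  61.        ]]
yaw from ends 80.13144851398619 51.815634484040636
yaw bar 80.29980864395867 86.79308368701723
knob O= [536.32128088  59.48898845   0.        ]
tip O= [537.53533556  59.42905209   0.        ]
ends O= [534.47853185  58.92095936   0.        ]
face [523.8933098   -4.090237    86.46884747] [[524.  -4.  94.]
 [524.  -4.  92.]
 [524.  -4.  89.]
 [524.  -4.  86.]
 [524.  -4.  83.]
 [524.  -5.  83.]
 [523.  -4.  78.]]
roof [526.82896579   6.7069314  108.62366583]
face top corners z [[507.46826362  -3.65032818 105.        ]
 [542.90323674  -9.83282714 105.        ]] bottom [[506.77019817  -1.74007717  66.        ]
 [542.10274994  -7.89925717  66.        ]]
```

```bash
cat >> h.py <<'E'
O=np.array([535.9,59.3,0.]); YAW=80.25; TILT=40
M=Rmod(YAW); RT=toolRf(YAW,TILT); XT=RT[:,0]
def grasp(m,back=0): return O+M@np.array(m,float)+XT*(19-back)
def inmod(p): return (M.T@(np.asarray(p)-O))
def go(P):
    q=sensors.sense(); print('t',q['time'],'tcp mod',inmod(q['tool_pos']).round(1),'grasp mod',inmod(q['tool_pos']-19*XT).round(1)); plan(P,RT,1,q)
E
python3 - <<'E'
from h import *
print(RT.round(3)); go(grasp((-100,-64,102),60))
E
```

```text
[[ 0.109  0.986 -0.13 ]
 [ 0.634 -0.169 -0.755]
 [-0.766  0.    -0.643]]
t 6.6667 tcp mod [-211.6  -27.3  277.9] grasp mod [-223.8  -27.3  292.5]
rotvec [-0.07 -0.07  0.04] |w|/7.16= 0.014993714384733087 world d [  50.6   77.8 -144.5] dist/41.7 4.119223487818904 tool d(cm, pre-turn) [16.547  3.681  2.774] post-turn [16.553  3.665  2.758]
```

Request:
drive_tool(moves=[2.75, 0.6, 0.46, 0, 0, 0, 2.75, 0.61, 0.46, 0, 0, 0, 2.75, 0.61, 0.46, 0, 0, 0, 2.75, 0.61, 0.46, 0, 0, 0, 2.75, 0.61, 0.46, 0, 0, 0, 2.75, 0.61, 0.46, 0, 0, 0, 0, 0, 0, 0, 0, 0, 0, 0, 0, 0, 0, 0], hand=5, grip_force=30)

```text
time: 7.33
tool_pos: [578.3, -72.0, 135.6]
tcp_rot: [180.0, 49.9, 80.6]
ft_force: [0.1, -0.8, 0.1]
finger_gap: 50.0
```

```bash
python3 - <<'E'
from h import *
go(grasp((-100,-64,102)))
s=wsnap('w3')
print(proj(s,O+M@np.array([-100,-64,117.])))
E
```

```text
t 7.3333 tcp mod [-122.3  -64.   135.6] grasp mod [-134.5  -64.   150.2]
rotvec [ 0.27 -0.07  0.2 ] |w|/7.16= 0.048958994303545916 world d [  5.8  34.  -48.2] dist/41.7 1.4204684706879767 tool d(cm, pre-turn) [5.905 0.018 0.463] post-turn [ 5.906e+00 -1.000e-03  4.560e-01]
[[260.50453528 199.83062219]]
```

View pics/w3.png

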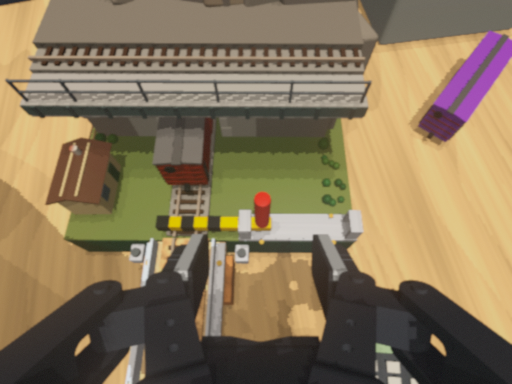

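Request:
drive_tool(moves=[1.5, 0, 0.1, 0, 0, 0, 1.5, 0, 0.1, 0, 0, 0, 1.5, 0, 0.1, 0, 0, 0, 1.4, 0, 0.1, 0, 0, 0, 0, 0, 0, 0, 0, 0, 0, 0, 0, 0, 0, 0])

```text
time: 7.88
tool_pos: [584.1, -39.2, 88.3]
tcp_rot: [179.9, 50.0, 80.4]
ft_force: [-0.2, -0.3, 0.3]
finger_gap: 50.0
```

```bash
python3 - <<'E'
from h import *
go(grasp((-100,-64,102)))
E
```

```text
t 7.8833 tcp mod [-88.9 -64.2  88.3] grasp mod [-101.1  -64.2  102.8]
rotvec [ 0.24 -0.01  0.09] |w|/7.16= 0.03604657691902049 world d [-0.   1.2 -0.8] dist/41.7 0.03415784988427509 tool d(cm, pre-turn) [ 0.137 -0.022 -0.034] post-turn [ 0.137 -0.022 -0.034]
```

Request:
drive_tool(moves=[0, 0, 0, 0, 0, 0, 0, 0, 0, 0, 0, 0, 0, 0, 0, 0, 0, 0, 0, 0, 0, 0, 0, 0, 0, 0, 0, 0, 0, 0, 0, 0, 0, 0, 0, 0], hand=0.8, grip_force=25)

```text
time: 8.38
tool_pos: [583.9, -39.1, 87.5]
tcp_rot: [179.9, 50.0, 80.4]
ft_force: [0.2, 0.2, -0.3]
finger_gap: 7.6
```

```bash
python3 - <<'E'
from h import *
s=wsnap('w4'); crop(s,180,340,130,290,5,'w4c'); t=snap('scene','s4'); crop(t,225,325,130,230,6,'s4c')
E
```

```text
(no output)
```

View pics/w4.png

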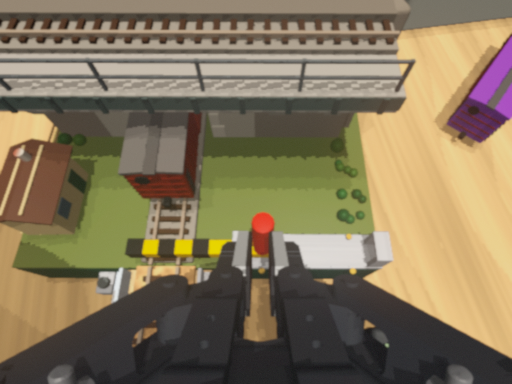

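View pics/s4c.png

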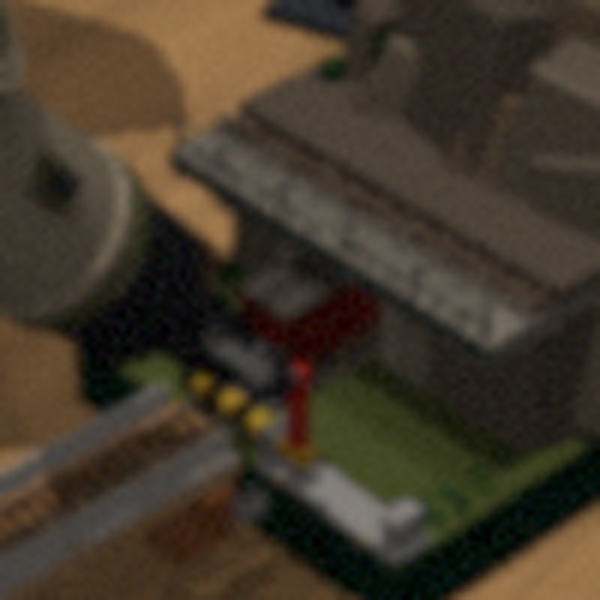

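View pics/w4c.png

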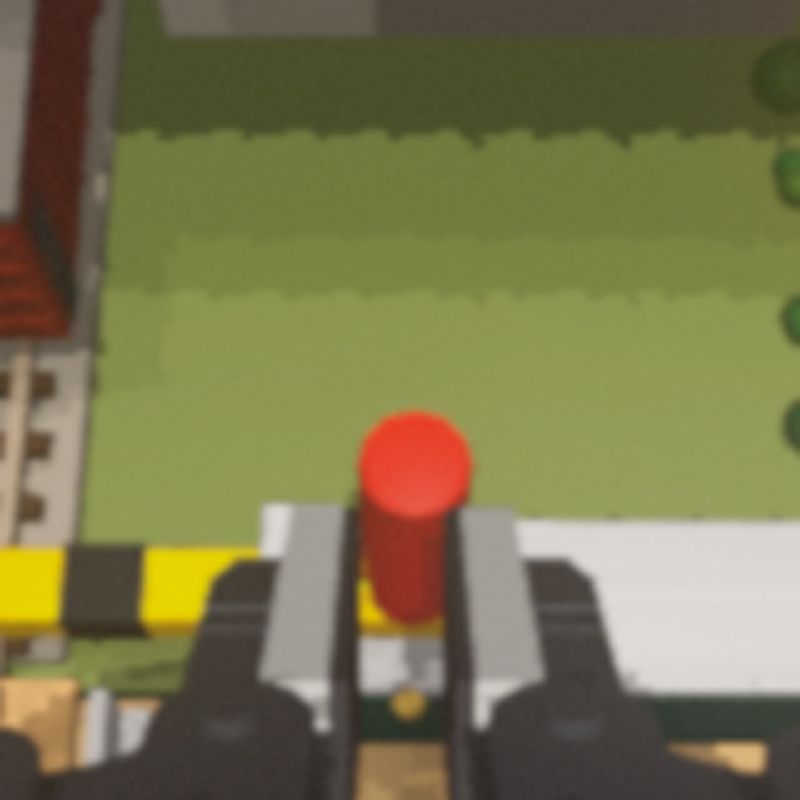

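```bash
python3 - <<'E'
from h import *
s=wload('w4'); q=sensors.sense(); print(q['time'],q['finger_gap'],q['tool_pos'])
C=cloud(s); R0=Ro.from_euler('xyz',s['qr'],degrees=True).as_matrix()
for u,v in [(262,222),(262,235),(262,245),(262,252),(238,238),(238,250),(281,240),(281,250),(225,280),(247,290),(262,290)]:
    print(u,v,'mod',inmod(C[v,u]).round(1),'tool',(R0.T@(C[v,u]-s['qp'])).round(1))
print(proj(s,s['qp']),proj(s,s['qp']-19*R0[:,0]))
E
```

```text
8.4833 8.027006585260326 [583.85617251 -38.96472468  87.4072123 ]
262 222 mod [-98.8 -64.8 116.7] tool [-28.8   0.8 -11.1]
262 235 mod [-104.6  -64.8  113.2] tool [-29.7   0.8  -4.5]
262 245 mod [-104.7  -64.9   93.9] tool [-15.1   0.9   8. ]
262 252 mod [-104.8  -65.1   77.4] tool [-2.4  1.  18.7]
238 238 mod [-110.9  -53.8  129.7] tool [-46.4 -10.2 -10.3]
238 250 mod [-118.9  -54.8  140.1] tool [-59.5  -9.3 -10.8]
281 240 mod [-112.7  -73.   133.2] tool [-50.3   9.  -11.1]
281 250 mod [-118.6  -72.5  139.1] tool [-58.6   8.4 -10.4]
225 280 mod [-133.6  -51.9  158. ] tool [-82.7 -12.2 -11.1]
247 290 mod [-135.1  -58.9  143.8] tool [-72.8  -5.2  -0.8]
262 290 mod [-117.8  -65.7   -0. ] tool [48.4  1.5 78.4]
[[260.3999595  221.90518675]] [[260.45739616 234.6159747 ]]
```

```bash
python3 - <<'E'
from h import *
s=wload('w4')
C=cloud(s); R0=Ro.from_euler('xyz',s['qr'],degrees=True).as_matrix()
for u in (236,240,243,249,250,251):
  for v in range(228,250,2): print(u,v,s['image'][v,u],'tool',(R0.T@(C[v,u]-s['qp'])).round(1))
for x in (0,-20,-40): print(x,proj(s,s['qp']+R0@np.array([x,-6,-11.])))
E
```

```text
236 228 [146 153  85] tool [ 37.7 -17.8  19.5]
236 230 [166 168 136] tool [ 39.6 -18.   21.8]
236 232 [215 212 206] tool [ 10.6 -15.7  11.1]
236 234 [215 212 207] tool [ 10.7 -15.7  12.5]
236 236 [211 207 202] tool [  9.2 -15.6  13.2]
236 238 [203 198 193] tool [-47.5 -11.  -10.8]
236 240 [190 186 181] tool [-48.9 -10.9 -10.4]
236 242 [143 139 132] tool [-50.9 -10.8 -10.4]
236 244 [147 142 135] tool [-53.4 -10.6 -10.6]
236 246 [156 151 144] tool [-55.  -10.5 -10.4]
236 248 [157 154 145] tool [-57.6 -10.3 -10.8]
240 228 [146 153  85] tool [ 38.3 -14.9  19.7]
240 230 [149 152 109] tool [ 37.3 -14.9  20.9]
240 232 [163 159 151] tool [-40.2  -9.7 -10.6]
240 234 [162 158 149] tool [-42.6  -9.5 -10.6]
240 236 [163 158 151] tool [-45.1  -9.4 -10.7]
240 238 [162 158 150] tool [-46.8  -9.3 -10.5]
240 240 [163 160 151] tool [-49.1  -9.1 -10.5]
240 242 [162 159 150] tool [-50.7  -9.  -10.3]
240 244 [162 159 150] tool [-53.5  -8.9 -10.7]
240 246 [162 158 150] tool [-55.5  -8.7 -10.7]
240 248 [162 158 151] tool [-56.7  -8.7 -10.4]
243 228 [145 154  85] tool [ 39.7 -12.8  20.3]
243 230 [148 152 10
[... 1314 characters left out ...]
3.3  -4.6 -10.6]
250 246 [68 56 45] tool [-55.3  -4.5 -10.6]
250 248 [67 57 44] tool [-55.3  -4.5  -9.7]
251 228 [125 103  57] tool [-23.1  -5.   -5.5]
251 230 [109  89  51] tool [-18.   -5.2  -2.3]
251 232 [87 62 47] tool [-39.6  -4.5 -10.3]
251 234 [80 55 43] tool [-40.9  -4.5  -9.9]
251 236 [83 62 52] tool [-41.   -4.5  -8.9]
251 238 [75 54 44] tool [-41.3  -4.5  -8. ]
251 240 [78 56 42] tool [-41.   -4.5  -6.9]
251 242 [86 61 43] tool [-42.4  -4.5  -6.5]
251 244 [87 62 41] tool [-41.3  -4.5  -4.9]
251 246 [107  88  39] tool [-42.6  -4.5  -4.5]
251 248 [124 103  37] tool [-42.1  -4.5  -3.2]
0 [[250.29436407 204.53487945]]
-20 [[249.19383135 216.23548983]]
-40 [[247.80720384 230.97779421]]
```

```bash
python3 - <<'E'
from h import *
for f in('w3','w4'):
    s=wload(f); C=cloud(s); R0=Ro.from_euler('xyz',s['qr'],degrees=True).as_matrix()
    T=(C-s['qp'])@R0
    m=(abs(T[...,2])<16)&(abs(T[...,1])<60)&(T[...,0]<5)&(T[...,0]>-100)&(s['z_map']>0)
    x=T[m][:,0]; print(f,np.percentile(x,[99,99.9,100]),np.histogram(x,np.arange(-100,10,10)))
s=load('s4'); C=cloud(s); q=wload('w4'); R0=Ro.from_euler('xyz',q['qr'],degrees=True).as_matrix()
T=(C-q['qp'])@R0
m=(abs(T[...,2])<16)&(abs(T[...,1])<40)&(T[...,0]<5)&(T[...,0]>-100)
for t,c,uv in zip(T[m],s['image'][m],np.argwhere(m)):
    if t[0]>-75: print(uv,t.round(0),c)
print(proj(s,q['qp']),proj(s,q['qp']-40*R0[:,0]))
E
```

```text
w3 [-42.92348821 -38.62462339 -37.23765974] (array([8885, 2832, 1300, 1174,  990,  658,   45,    0,    0,    0]), array([-100,  -90,  -80,  -70,  -60,  -50,  -40,  -30,  -20,  -10,    0]))
w4 [-20.36156707  -5.85634411   2.84477983] (array([6621, 4192, 1403,  637,  695,  566,  186,  389,   96,   46]), array([-100,  -90,  -80,  -70,  -60,  -50,  -40,  -30,  -20,  -10,    0]))
[190 274] [-29.  -0. -14.] [83 22 21]
[191 273] [-44.   9. -10.] [68 39 36]
[191 274] [-29.   1. -12.] [97 39 34]
[191 275] [-25.   2. -13.] [109  33  30]
[191 276] [-26.   6. -15.] [82 24 18]
[192 272] [-57.  18.  -5.] [31 26 28]
[192 273] [-38.   7.  -7.] [54 35 34]
[192 274] [-41.  12.  -9.] [82 35 34]
[192 275] [-27.   5. -11.] [96 31 32]
[192 276] [-28.   9. -12.] [71 21 14]
[193 271] [-57.  17.  -1.] [20 16 19]
[193 272] [-52.  16.  -3.] [19 17 19]
[193 273] [-51.  19.  -5.] [37 27 25]
[193 274] [-48.  19.  -6.] [62 27 29]
[193 275] [-27.   7.  -8.] [70 21 22]
[193 276] [-23.   7. -10.] [62 26 23]
[194 271] [-57.  19.   1.] [16 19 18]
[194 272] [-46.  14.  -1.] [21 15 17]
[194 273] [-45.  16.  -2.] [36 17 1
[... 910 characters left out ...]
]
[198 274] [-16.   6.   6.] [72 14 12]
[198 275] [-10.   5.   4.] [71 30 15]
[198 276] [-7.  7.  2.] [64 46 21]
[199 273] [-10.   2.  10.] [74 35 33]
[199 274] [-11.   5.   8.] [73 21 15]
[199 275] [-7.  5.  7.] [70 24 10]
[199 276] [-1.  5.  5.] [65 48 22]
[200 273] [-7.  1. 13.] [73 33 32]
[200 274] [-9.  6. 11.] [72 20 17]
[200 275] [-8.  8.  9.] [68 26 14]
[200 276] [1. 5. 7.] [65 50 24]
[201 273] [-7.  4. 15.] [75 34 30]
[201 274] [-4.  5. 13.] [71 17  8]
[201 275] [-4.  8. 12.] [71 27 17]
[201 276] [ 1.  7. 10.] [64 46 24]
[202 274] [-2.  5. 16.] [72 15  7]
[202 275] [-1.  7. 14.] [72 27 17]
[202 276] [ 4.  7. 13.] [69 49 28]
[[276.08242249 197.10115312]] [[269.71150974 192.73362326]]
```

The fingertips show about 39 mm short of the reported TCP, in both the wrist and scene views, so the peg was not caught. I'll allow for that offset, open the gripper and go further in.

Request:
drive_tool(moves=[0, 0, 0, 0, 0, 0, 0, 0, 0, 0, 0, 0, 0, 0, 0, 0, 0, 0, 0, 0, 0, 0, 0, 0, 0, 0, 0, 0, 0, 0], hand=5)

```text
time: 8.9
tool_pos: [583.8, -38.9, 87.4]
tcp_rot: [179.9, 50.0, 80.4]
ft_force: [0.2, -0.4, 0.3]
finger_gap: 50.0
```

```bash
cat >> h.py <<'E'
OFF=58
def grasp(m,back=0): return O+M@np.array(m,float)+XT*(OFF-back)
def go(P):
    q=sensors.sense(); print('t',q['time'],'gap',q['finger_gap'],'F',q['ft_force'].round(1),'grasp mod',inmod(q['tool_pos']-OFF*XT).round(1)); plan(P,RT,1,q)
E
python3 - <<'E'
from h import *
go(grasp((-100,-64.5,102)))
E
```

```text
t 8.9 gap 49.96270866866803 F [ 0.2 -0.4  0.3] grasp mod [-125.9  -63.9  131.8]
rotvec [ 0.2  -0.03  0.11] |w|/7.16= 0.032862104885754265 world d [  5.   25.4 -29.8] dist/41.7 0.9472361597577917 tool d(cm, pre-turn) [ 3.949  0.071 -0.069] post-turn [ 3.949  0.063 -0.071]
```

Request:
drive_tool(moves=[1, 0, 0, 0, 0, 0, 1, 0, 0, 0, 0, 0, 1, 0, 0, 0, 0, 0, 0.9, 0.05, 0, 0, 0, 0, 0, 0, 0, 0, 0, 0, 0, 0, 0, 0, 0, 0])

```text
time: 9.4
tool_pos: [587.8, -13.2, 56.5]
tcp_rot: [-179.9, 49.9, 80.6]
ft_force: [-0.5, 0.8, 0.8]
finger_gap: 50.0
```

Request:
drive_tool(moves=[0, 0, 0, 0, 0, 0, 0, 0, 0, 0, 0, 0, 0, 0, 0, 0, 0, 0, 0, 0, 0, 0, 0, 0, 0, 0, 0, 0, 0, 0, 0, 0, 0, 0, 0, 0], hand=0.8)

```text
time: 9.9
tool_pos: [588.9, -14.8, 58.0]
tcp_rot: [179.8, 50.0, 80.3]
ft_force: [-1.1, -1.6, 3.7]
finger_gap: 11.2
```

```bash
python3 - <<'E'
from h import *
go(grasp((-100,-130.5,102))); s=wsnap('w5')
E
```

```text
t 9.9 gap 11.193469367688214 F [-1.1 -1.6  3.7] grasp mod [-101.3  -64.8  102.4]
rotvec [ 0.22 -0.    0.05] |w|/7.16= 0.031810820157559566 world d [65.  -9.8 -0.4] dist/41.7 1.5758360421650393 tool d(cm, pre-turn) [ 0.112  6.57  -0.045] post-turn [ 0.118  6.57  -0.071]
```

View pics/w5.png

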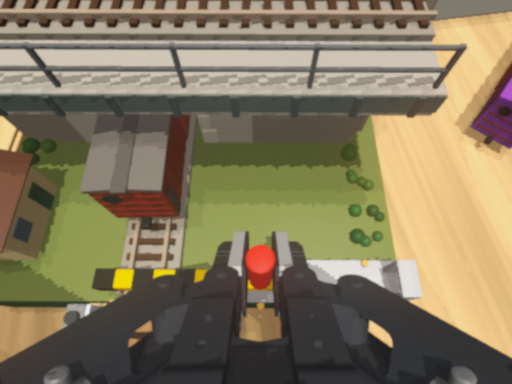

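Request:
drive_tool(moves=[0, 0.4, 0, 0, 0, 0, 0, 0.8, 0, 0, 0, 0, 0, 0.8, 0, 0, 0, 0, 0, 0.8, 0, 0, 0, 0, 0, 0.8, 0, 0, 0, 0, 0, 0.8, 0, 0, 0, 0, 0, 0.8, 0, 0, 0, 0, 0, 0.8, 0, 0, 0, 0, 0, 0.5, 0, 0, 0, 0, 0, 0.1, 0, 0, 0, 0, 0, 0, 0, 0, 0, 0])

```text
time: 10.87
tool_pos: [652.3, -25.5, 58.0]
tcp_rot: [-179.8, 50.0, 80.8]
ft_force: [-14.5, -6.7, 12.8]
finger_gap: 11.0
```

```bash
python3 - <<'E'
from h import *
go(grasp((-100,-130.5,102))); s=wsnap('w6')
E
```

```text
t 10.8667 gap 11.001126797568036 F [-14.5  -6.7  12.8] grasp mod [-101.1 -129.1  102.4]
rotvec [ 0.2  -0.05  0.33] |w|/7.16= 0.053685924627647735 world d [ 1.6  0.9 -0.4] dist/41.7 0.043892094437585696 tool d(cm, pre-turn) [ 0.1    0.141 -0.059] post-turn [ 0.101  0.141 -0.06 ]
```

View pics/w6.png

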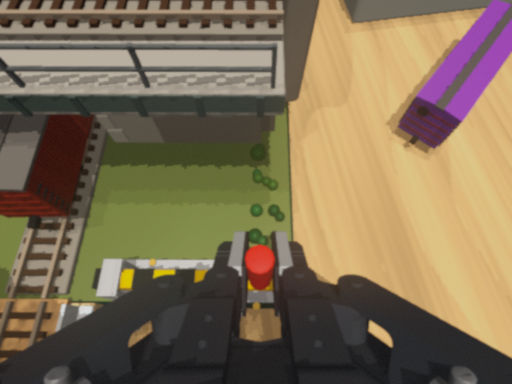

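Request:
drive_tool(moves=[0, 0, 0, 0, 0, 0, 0, 0, 0, 0, 0, 0, 0, 0, 0, 0, 0, 0, 0, 0, 0, 0, 0, 0, -2, 0, 0, 0, 0, 0, -2.5, 0, 0, 0, 0, 0, -2.5, 0, 0, 0, 0, 0, 0, 0, 0, 0, 0, 0], hand=5.2)

```text
time: 11.58
tool_pos: [648.3, -73.1, 115.5]
tcp_rot: [179.4, 50.1, 79.9]
ft_force: [1.3, -0.5, 1.4]
finger_gap: 51.8
```

```bash
python3 - <<'E'
from h import *
go(grasp((-57,-0.5,91),60))
E
```

```text
t 11.5833 gap 51.798197445292836 F [ 1.3 -0.5  1.4] grasp mod [-148.8 -133.2  159.9]
rotvec [ 0.35  0.12 -0.24] |w|/7.16= 0.06236486031437189 world d [-121.8   74.9  -23. ] dist/41.7 3.472175640229476 tool d(cm, pre-turn) [  5.116 -13.275  -2.693] post-turn [  5.177 -13.269  -2.599]
```

Request:
drive_tool(moves=[1, -2.6, -0.5, 0, 0, 0, 1, -2.7, -0.5, 0, 0, 0, 1, -2.7, -0.5, 0, 0, 0, 1, -2.7, -0.5, 0, 0, 0, 1.2, -2.6, -0.6, 0.3, 0, -0.2, 0, 0, 0, 0, 0, 0, 0, 0, 0, 0, 0, 0, 0, 0, 0, 0, 0, 0])

```text
time: 12.25
tool_pos: [524.5, 5.0, 88.2]
tcp_rot: [-179.6, 50.0, 80.7]
ft_force: [-0.4, -0.3, 0.6]
finger_gap: 52.2
```

```bash
python3 - <<'E'
from h import *
go(grasp((-57,-0.5,91)))
s=wsnap('w7'); C=cloud(s)
print(proj(s,[O+M@np.array(p,float) for p in[(-66,18,105),(-66,-18,105),(-100,-42,68),(-100,-130,117)]]).round(1))
E
```

```text
t 12.25 gap 52.23457057610167 F [-0.4 -0.3  0.6] grasp mod [-92.8   2.  132.6]
rotvec [-0.06 -0.01  0.26] |w|/7.16= 0.03718059495889997 world d [  8.6  34.8 -41.6] dist/41.7 1.3169217695401858 tool d(cm, pre-turn) [ 5.484  0.279 -0.064] post-turn [ 5.485  0.254 -0.065]
[[230.7 230.4]
 [297.4 230.4]
 [333.4 303. ]
 [547.6 294.2]]
```

View pics/w7.png

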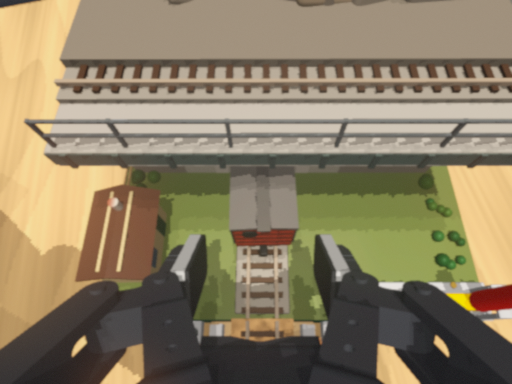

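Request:
drive_tool(moves=[1.2, 0.1, 0, 0, 0, 0, 1.4, 0.1, 0, 0, 0, 0, 1.4, 0.05, 0, 0, 0, 0, 1.4, 0, -0.05, 0, 0, 0, 0, 0, 0, 0, 0, 0, 0, 0, 0, 0, 0, 0])

```text
time: 12.8
tool_pos: [531.9, 39.8, 46.2]
tcp_rot: [-179.4, 50.0, 80.9]
ft_force: [-0.4, 0.5, -0.5]
finger_gap: 51.8
```

```bash
python3 - <<'E'
from h import *
go(grasp((-57,-0.5,91)))
s=wsnap('w8')
E
```

```text
t 12.8 gap 51.83798100036696 F [-0.4  0.5 -0.5] grasp mod [-57.2   0.7  90.6]
rotvec [-0.1  -0.04  0.4 ] |w|/7.16= 0.058221454479483715 world d [ 1.2 -0.   0.4] dist/41.7 0.03011513300355196 tool d(cm, pre-turn) [-0.016  0.119 -0.039] post-turn [-0.015  0.119 -0.038]
```

View pics/w8.png

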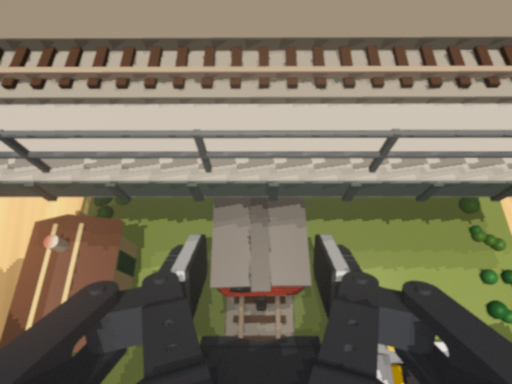

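Request:
drive_tool(moves=[0, 0, 0, 0, 0, 0, 0, 0, 0, 0, 0, 0, 0, 0, 0, 0, 0, 0, 0, 0, 0, 0, 0, 0, 0, 0, 0, 0, 0, 0], hand=3, grip_force=20)

```text
time: 13.27
tool_pos: [532.7, 38.5, 47.7]
tcp_rot: [-179.7, 50.0, 80.6]
ft_force: [-0.3, -2.9, 4.1]
finger_gap: 36.0
```

```bash
python3 - <<'E'
from h import *
q=sensors.sense();print(q['wrist_torque'])
go(grasp((-57-221,0,90.5)))
E
```

```text
[-0.22078462 -0.09194532 -0.05021399]
t 13.2667 gap 36.01230407520504 F [-0.3 -2.9  4.1] grasp mod [-58.3  -0.4  92.1]
rotvec [-0.06  0.01  0.2 ] |w|/7.16= 0.029821955873457193 world d [ -37.6 -216.5   -1.6] dist/41.7 5.268964102033899 tool d(cm, pre-turn) [-13.998  -0.072  16.935] post-turn [-14.     -0.041  16.933]
```

Request:
drive_tool(moves=[-0.2, 0, 0.24, 0, 0, 0, -0.4, 0, 0.48, 0, 0, 0, -0.6, 0, 0.72, 0, 0, 0, -0.6, 0, 0.72, 0, 0, 0, -0.6, 0, 0.72, 0, 0, 0, -0.6, 0, 0.72, 0, 0, 0, -0.6, 0, 0.72, 0, 0, 0, -0.6, 0, 0.72, 0, 0, 0, -0.6, 0, 0.72, 0, 0, 0, -0.4, 0, 0.48, 0, 0, 0, 0, 0, 0, 0, 0, 0])

```text
time: 14.18
tool_pos: [518.5, -41.8, 47.7]
tcp_rot: [-179.6, 49.9, 80.7]
ft_force: [-2.7, -2.2, 11.4]
finger_gap: 35.7
```

```bash
python3 - <<'E'
from h import *
go(grasp((-57-221,0,90.5)))
s=wsnap('w9')
E
```

```text
t 14.1833 gap 35.74728490465402 F [-2.7 -2.2 11.4] grasp mod [-139.8   -0.    92.1]
rotvec [-0.08 -0.09  0.27] |w|/7.16= 0.041156632488516635 world d [ -23.4 -136.2   -1.6] dist/41.7 3.313385626365573 tool d(cm, pre-turn) [-8.773 -0.026 10.674] post-turn [-8.7570e+00 -1.0000e-03  1.0687e+01]
```

View pics/w9.png

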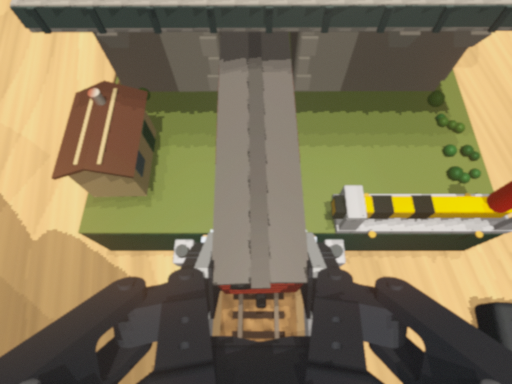

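Request:
drive_tool(moves=[-0.3, 0, 0.2, 0, 0, 0, -0.4, 0, 0.48, 0, 0, 0, -0.6, 0, 0.72, 0, 0, 0, -0.6, 0, 0.72, 0, 0, 0, -0.6, 0, 0.72, 0, 0, 0, -0.6, 0, 0.72, 0, 0, 0, -0.6, 0, 0.72, 0, 0, 0, -0.6, 0, 0.72, 0, 0, 0, -0.6, 0, 0.72, 0, 0, 0, -0.6, 0, 0.72, 0, 0, 0, -0.6, 0, 0.72, 0, 0, 0, -0.6, 0, 0.72, 0, 0, 0, -0.6, 0, 0.72, 0, 0, 0, -0.6, 0, 0.72, 0, 0, 0, -0.6, 0, 0.72, 0, 0, 0, -0.4, 0, 0.48, 0, 0, 0, -0.3, 0, 0.36, 0, 0, 0, 0, 0, 0, 0, 0, 0, 0, 0, 0, 0, 0, 0])

```text
time: 15.82
tool_pos: [494.4, -183.0, 47.6]
tcp_rot: [-179.6, 50.0, 80.7]
ft_force: [-2.2, -0.3, 8.7]
finger_gap: 36.0
```

```bash
python3 - <<'E'
from h import *
go(grasp((-57-221,0,90.5)))
s=wsnap('w10'); snap('scene','s10')
t=load('s10'); crop(t,185,335,110,250,4,'s10c')
E
```

```text
t 15.8167 gap 35.967359168832274 F [-2.2 -0.3  8.7] grasp mod [-2.831e+02 -1.000e-01  9.210e+01]
rotvec [-0.11  0.01  0.26] |w|/7.16= 0.03934616026742861 world d [ 0.8  5.  -1.6] dist/41.7 0.1275570371062085 tool d(cm, pre-turn) [ 0.447 -0.008 -0.289] post-turn [ 0.447 -0.009 -0.289]
```

View pics/w10.png

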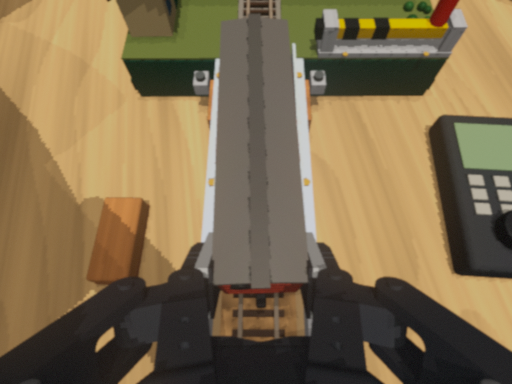

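View pics/s10c.png

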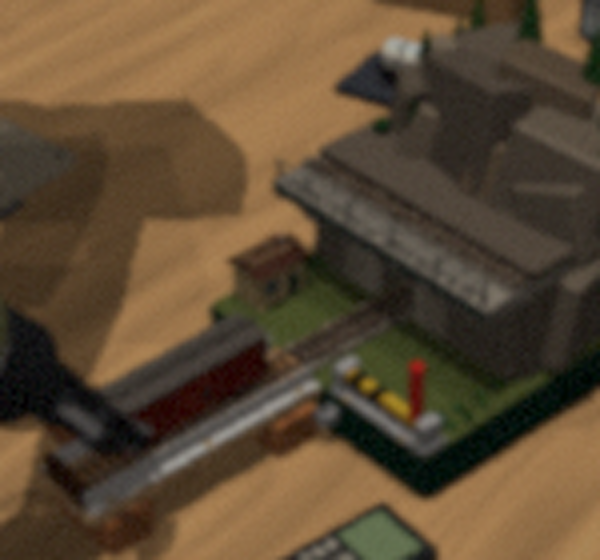

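Request:
drive_tool(moves=[0, 0, 0, 0, 0, 0, 0, 0, 0, 0, 0, 0, 0, 0, 0, 0, 0, 0, 0, 0, 0, 0, 0, 0, -1, 0, 0, 0, 0, 0, -2, 0, 0, 0, 0, 0, -2.5, 0, 0, 0, 0, 0, -2.5, 0, 0, 0, 0, 0, 0, 0, 0, 0, 0, 0], hand=5.2)

```text
time: 16.67
tool_pos: [487.5, -236.8, 112.8]
tcp_rot: [180.0, 50.3, 80.3]
ft_force: [1.0, -1.1, 1.2]
finger_gap: 52.1
```

```bash
python3 - <<'E'
from h import *
go(grasp((-100,-129.5,102),60))
s=wsnap('w11'); C=cloud(s); im=s['image'].astype(int)
# roof extents by height
P=(C-O)@M
m=(abs(P[...,2]-107)<6)&(abs(P[...,1])<40)&(P[...,0]<-120)&(P[...,0]>-310)&(s['z_map']>0)
p=P[m]; print(p.shape,[np.percentile(p[:,i],[1,50,99]).round(1) for i in range(3)])
for lo in range(-300,-140,20):
    k=p[(p[:,0]>=lo)&(p[:,0]<lo+20)]
    if len(k): print(lo,k[:,1].min().round(1),k[:,1].max().round(1),np.median(k[:,2]).round(1))
E
```

```text
t 16.6667 gap 52.06601148049035 F [ 1.  -1.1  1.2] grasp mod [-337.3   -2.4  157.2]
rotvec [0.03 0.28 0.  ] |w|/7.16= 0.03950567224844951 world d [158.9 174.3  -9.3] dist/41.7 5.660623836792922 tool d(cm, pre-turn) [ 13.41   12.715 -14.686] post-turn [ 13.483  12.706 -14.628]
(8775, 3) [array([-289.8, -232.1, -147.8]), array([-17.4,   1.7,  20.9]), array([104.4, 106.8, 109.3])]
-300 -18.9 18.7 106.9
-280 -18.6 19.4 106.9
-260 -17.9 20.0 106.9
-240 -17.6 21.2 106.8
-220 -17.2 21.2 106.8
-200 -16.8 22.3 106.8
-180 -15.5 22.3 106.8
-160 -15.0 22.4 106.8
```

View pics/w11.png

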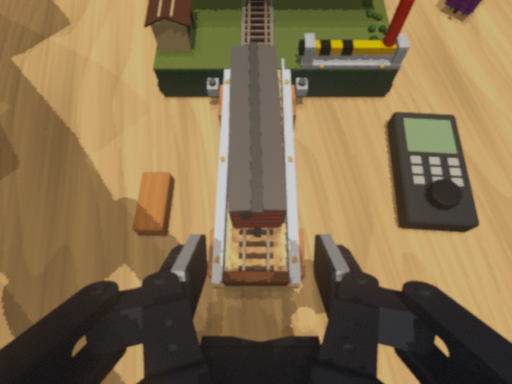

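Request:
drive_tool(moves=[1.9, 1.8, -2.1, 0, 0, 0, 1.9, 1.8, -2.1, 0, 0, 0, 1.9, 1.8, -2.1, 0, 0, 0, 1.9, 1.8, -2.1, 0, 0, 0, 1.9, 1.8, -2.1, 0, 0, 0, 1.9, 1.8, -2.1, 0, 0, 0, 1.9, 1.8, -2.1, 0, 0, 0, 0, 0, 0, 0, 0, 0, 0, 0, 0, 0, 0, 0])

```text
time: 17.47
tool_pos: [643.2, -55.2, 99.3]
tcp_rot: [-179.4, 49.9, 81.1]
ft_force: [-0.3, -0.6, -0.7]
finger_gap: 52.0
```

```bash
python3 - <<'E'
from h import *
go(grasp((-100,-130,102)))
s=wsnap('w12'); print(proj(s,O+M@np.array([-100,-130,117.])))
E
```

```text
t 17.4667 gap 51.96914939813042 F [-0.3 -0.6 -0.7] grasp mod [-131.9 -125.1  143.7]
rotvec [ 0.01 -0.05  0.52] |w|/7.16= 0.07281347742491955 world d [ 10.2  30.7 -41.7] dist/41.7 1.2655405239352537 tool d(cm, pre-turn) [5.245 0.534 0.24 ] post-turn [5.25  0.486 0.236]
[[269.1174546  220.75150019]]
```

View pics/w12.png

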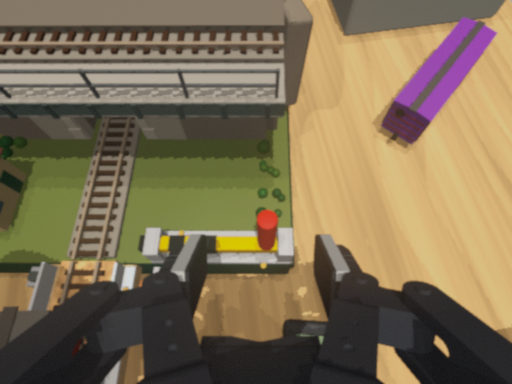

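Request:
drive_tool(moves=[0.6, 0.4, 0.2, 0, 0, 0, 1.5, 0, 0, 0, 0, 0, 1.6, 0, 0, 0, 0, 0, 1.5, 0, 0, 0, 0, 0, 0, 0, 0, 0, 0, 0, 0, 0, 0, 0, 0, 0])

```text
time: 18.02
tool_pos: [651.3, -26.2, 57.6]
tcp_rot: [-179.3, 49.9, 81.0]
ft_force: [0.3, 0.5, 0.2]
finger_gap: 52.2
```

Request:
drive_tool(moves=[0, 0, 0, 0, 0, 0, 0, 0, 0, 0, 0, 0, 0, 0, 0, 0, 0, 0, 0, 0, 0, 0, 0, 0, 0, 0, 0, 0, 0, 0, 0, 0, 0, 0, 0, 0], hand=0.8, grip_force=25)

```text
time: 18.52
tool_pos: [651.8, -27.5, 60.2]
tcp_rot: [-179.5, 50.0, 80.8]
ft_force: [-8.4, -2.1, 5.2]
finger_gap: 11.0
```

```bash
python3 - <<'E'
from h import *
go(grasp((-100,-64.5,102)))
E
```

```text
t 18.5167 gap 10.970110383155545 F [-8.4 -2.1  5.2] grasp mod [-103.2 -129.   104.6]
rotvec [-0.08 -0.02  0.38] |w|/7.16= 0.05453903873508993 world d [-63.   14.1  -2.6] dist/41.7 1.5487854602277866 tool d(cm, pre-turn) [ 0.45  -6.442 -0.07 ] post-turn [ 0.407 -6.445 -0.079]
```

Request:
drive_tool(moves=[0, -0.4, 0, 0, 0, 0, 0, -0.8, 0, 0, 0, 0, 0, -0.8, 0, 0, 0, 0, 0, -0.8, 0, 0, 0, 0, 0, -0.8, 0, 0, 0, 0, 0, -0.8, 0, 0, 0, 0, 0, -0.8, 0, 0, 0, 0, 0, -0.8, 0, 0, 0, 0, 0, -0.5, 0, 0, 0, 0, 0, -0.1, 0, 0, 0, 0, 0, 0, 0, 0, 0, 0])

```text
time: 19.43
tool_pos: [586.8, -16.4, 60.1]
tcp_rot: [-179.6, 50.0, 80.7]
ft_force: [-2.2, -5.5, 6.5]
finger_gap: 10.9
```

```bash
python3 - <<'E'
from h import *
go(grasp((-100,-64.5,102))); s=wsnap('w13')
print(proj(s,[O+M@np.array(p,float) for p in[(-100,-64,117),(-100,24,68),(-100,16,68)]]))
E
```

```text
t 19.4333 gap 10.860752981837116 F [-2.2 -5.5  6.5] grasp mod [-103.2  -62.9  104.6]
rotvec [-0.09  0.01  0.28] |w|/7.16= 0.040945259606026664 world d [ 2.1  2.9 -2.6] dist/41.7 0.10581554893036214 tool d(cm, pre-turn) [ 0.404  0.157 -0.084] post-turn [ 0.405  0.155 -0.083]
[[262.51997145 257.60749988]
 [ 98.2907581  277.40650333]
 [113.16016691 277.4273172 ]]
```

View pics/w13.png

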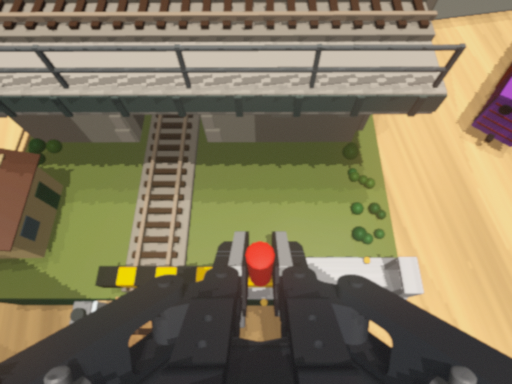

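Tip at (98,277), exactly where fully shut projects. I'll release and back off.

Request:
drive_tool(moves=[0, 0, 0, 0, 0, 0, 0, 0, 0, 0, 0, 0, 0, 0, 0, 0, 0, 0, 0, 0, 0, 0, 0, 0, -1.5, 0, 0, 0, 0, 0, -2.5, 0, 0, 0, 0, 0, -2.5, 0, 0, 0, 0, 0, -2.5, 0, 0, 0, 0, 0, -3, 0, 0, 0, 0, 0, -3, 0, 0, 0, 0, 0, 0, 0, 0, 0, 0, 0, 0, 0, 0, 0, 0, 0], hand=5.2)

```text
time: 20.48
tool_pos: [572.8, -112.5, 175.7]
tcp_rot: [-179.8, 50.1, 80.5]
ft_force: [0.2, -1.1, -0.1]
finger_gap: 52.5
```

```bash
python3 - <<'E'
from h import *
q=sensors.sense(); print(q['time'],q['tool_pos'],q['ft_force'],q['finger_gap'])
s=wsnap('w14'); C=cloud(s); P=(C-O)@M; im=s['image'].astype(int)
y=(im[...,0]>150)&(im[...,1]>130)&(im[...,2]<60)&(abs(P[...,0]+100)<12)&(P[...,2]>60)
print('yellow y',P[y][:,1].min(),P[y][:,1].max())
m=(abs(P[...,2]-68)<3)&(abs(P[...,0]+100)<7); print('bar y max',np.percentile(P[m][:,1],[1,99]))
rd=(im[...,0]>150)&(im[...,1]<80)&(im[...,2]<80)&(P[...,2]>110)&(abs(P[...,0]+100)<12); print('knob',P[rd].mean(0))
m=(abs(P[...,2]-107)<6)&(abs(P[...,1])<40)&(P[...,0]<-120)&(P[...,0]>-310); p=P[m]; print('car',[np.percentile(p[:,i],[1,50,99]).round(1) for i in range(3)])
E
```

```text
20.4833 [ 572.79626035 -112.48893392  175.70779897] [ 0.24874243 -1.05876769 -0.14386368] 52.50494481081671
yellow y -68.94793547944579 14.30373204539179
bar y max [-136.5825774    24.69278658]
knob [-99.78830693 -63.01390493 116.65815993]
car [array([-252. , -158.8, -145.1]), array([-17.2,  12.7,  22.2]), array([102.1, 106.7, 109.3])]
```

View pics/w14.png

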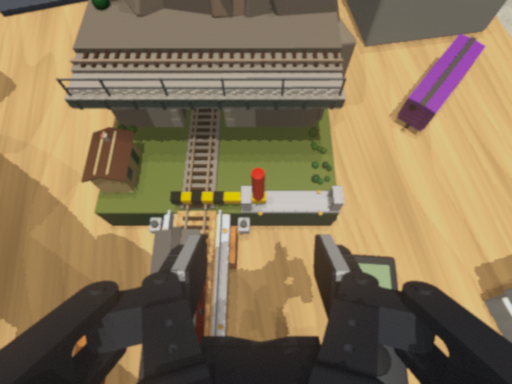

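```bash
python3 - <<'E'
from h import *
s=snap('top','top9'); crop(s,165,325,140,250,5,'top9c')
E
```

```text
(no output)
```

View pics/top9c.png

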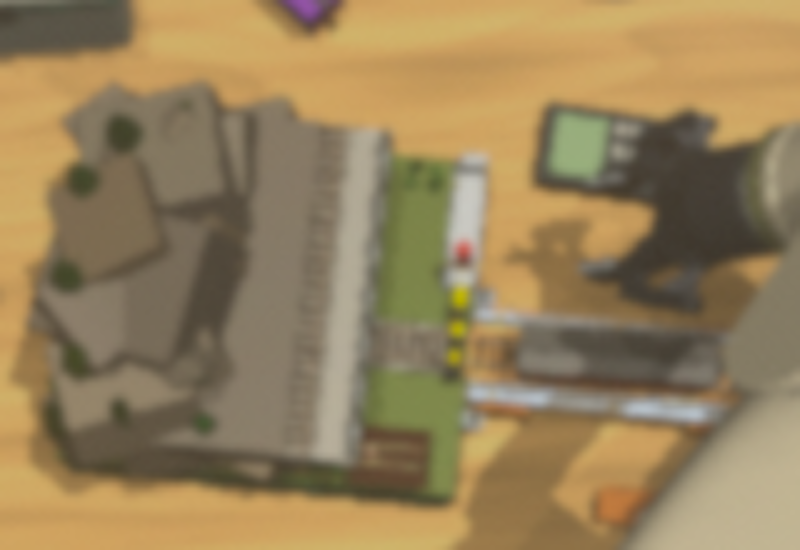

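```bash
python3 -c "
from h import *
print(r.hand_in()); q=sensors.sense(); print(q['time'],q['ft_force'])"
```

```text
the job is handed in; nothing more can be done
None
the job is handed in; nothing more can be done
```

I slid the end stop fully back, drew the brown-red boxcar straight out onto the cassette and let go. I then slid the stop fully shut and handed the job in at about 20.5 s of the 58 s allowed. The hand-in gives no verdict, so what follows is from my own last checks.

| Check | Measured | Needed |
|---|---|---|
| Boxcar middle from portal | about -219 mm | -246 to -180 mm |
| Boxcar off track centre | about +2 mm | within 12 mm |
| Boxcar turned from track | about 1.6° | under 6.9° |
| Boxcar roof height | 107 mm along its length, so level and on the rails | – |
| End stop tip | about +24 mm, knob at -63 mm | within 8 mm of shut (tip +24, knob -64) |

- **Arm clear:** the gripper was open and away from everything, with the wrist force near zero.
- **Boxcar position:** I measured it right after letting go. After shutting the stop, the gripper hid part of the car. The near end was still where it had been, and the top view showed it on the cassette.
- **Bystanders:** the last top view shows the hut, throttle and cleaning block where they were, though the arm half hid the block. I did not check the tank car, screwdriver, glue or mug one by one, but nothing came near them.

Three things went wrong or disagreed with what was given:
- **Fingertips:** they turned out to be about 39 mm behind the reported TCP, in both the wrist and scene cameras. My first close on the knob caught nothing; I allowed for this afterwards.
- **Wrist limit:** my first tool orientation ran joint 6 to its end of range (-152.2° of -152.3°), so I turned the tool half round.
- **Downward push:** while drawing the boxcar out I pressed down on it with about 9 to 11 N, and it still slid level.

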